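# Drop a spent battery into the lever bin and ease the lid shut

### The job

Get the spent battery on the ramp into the battery bin without picking it up: press the bin's front lever all the way down with your fingertips so that the linked lid stands wide open and the battery rolls in by itself, then let the lever up slowly so that the lid is eased fully shut and does not slam. Work the lid by the lever only: do not grip the lever, do not touch the lid or the battery, and leave the torch, vial, jar and tape roll where they are.

Things in the scene. Friction and masses are not known exactly. Their poses are not given: they have to be found in the camera images.
- battery_bin: grey plastic box fixed to the desk, 140 deep (x) x 130 wide (y) x 110 high, walls 4, open at the top under its lid; inner floor about 4 above the desk. Origin: centre of its underside, on the desk. Its -x side is the front, with the lever; z is up. On its +y side an aluminium ramp 72 wide, 88 long (centred at x = -20 in the bin's frame) slopes down towards the bin at 0.21 rad and ends at the rim, 110 high; its top stands at most 138 above the desk
- lid_front (a point): middle of the front edge of the flat aluminium lid, 8.5 above its underside. The lid, 148 x 130 x 16, lies on the bin's rim, hinged along the bin's rear (+x) rim; its left (+y) edge holds the battery back while it is shut
- bin_lid (a joint): lid angle in rad: 0 shut, 1.05 wide open. Linked to the lever: lid angle = 2.1 x lever angle. The lid is weighted (about 0.26 kg) and nothing holds it up: when the lever is let go, even from a small opening, it falls shut and slams. Let it close over about 1.5 s or longer, keeping the fingertips on the lever until it is right up
- bin_lever (a joint): lever angle in rad: 0 up (lid shut), 0.5 fully down at its stop (lid wide open). It pivots about the bin's y axis at (-66, 0, 66) in the bin's frame. Pressing at the pad takes about 5 N to start and 2 to 3 N to hold it down, a little more or less as the lid's weight varies; the lid's weight brings the lever back up
- lever_pad (a point): middle of the top of the ribbed black rubber pad (40 x 46) on the lever: a steel tongue 56 wide over its two down-turned side flanges (17 deep) that stands out 93 in front of the bin, to be pressed from above and not pinched by its flanges. At rest the tongue rises towards the robot by 0.25 rad; fully down it dips by 0.25 rad. This point lies 77 from the pivot: 87 above the desk at rest, about 49 fully down; nothing is underneath
- cell: spent battery, 15 dia x 50 long, lying with its axis along the bin's x on the ramp against the lid's left edge; it rolls into the bin by itself when the lid rises. Origin: at the start, centre of its end face nearer the robot; z runs along the battery to its other end
- cell_mid (a point): middle of the battery
- torch: flat black torch with an orange head, 46 x 133 x 30, lying on the desk; leave it. Origin: centre of its underside
- vial: standing sample vial with a cap, 23 dia x 62 high; leave it. Origin: centre of its underside
- jar: standing low white jar with a grey screw cap, 48 dia x 42 high; leave it. Origin: centre of its underside
- tape: roll of masking tape lying flat, 98 dia x 25 high; leave it. Origin: centre of its underside

How it is judged:
By the outcome, as a careful person would: the job done as asked, in the order asked, and still so for the second after the job is handed in, with the robot touching nothing.
It also fails if it takes over 40 s, if anything falls off the work surface, if the arm or the gripper's body presses on something with over 40 N, if the wrist force passes 120 N, or if a joint passes its speed limit or range.

### The arm

A 7-joint arm with a two-finger parallel gripper is mounted at the origin on a cart in front of the work surface, level with it; the furniture and walls round the work are solid. World frame = base frame: x ahead of the robot, y to its left, z up, the work surface at z = 0. Lengths are in mm, angles in rad, forces in N, time in s.
With the tool pointing down it reaches from about 425 to 975 mm from the base axis. Payload 16.7 kg.
Tool frame: the origin (TCP) lies on the mounting face of the last link; the fingertips stand 173 mm ahead of it and the grasp point (between the pads) lies 155 mm ahead of it; z points along the fingers, y is the line along which they close (so a half turn about z gives the same grasp; the last joint's range is limited). The gripper opens to 85 mm and grips with 20 to 120 N. Pads are 22 mm wide; open, the fingers measure 114 mm over their backs; the gripper's body (76 mm by 85 mm) begins 54 mm behind the grasp point. The pads swing forward as they close: fully open they stand 13 mm farther back than shut.
Start: joints at [-1.429, 0.426, 0.074, 1.606, -0.034, 1.111, -0.067], TCP at [194.195, 646.434, 404.702] pointing down, gripper open.
Joint ranges: [-2.85, 2.85], [-0.5, 2.14], [-1.23, 1.37], [0.21, 2.46], [-1.02, 4.16], [0.16, 2.05], [-2.73, 2.73]. Speed limits (rad/s): [1.89, 1.89, 2.39, 2.39, 3.01, 3.01, 3.01].

### API

Orientations are given as a unit quaternion [w, x, y, z].
In Python, from cell import robot gives the robot as it stands.
- The arm moves only by the tool play_rows, never from a script. Its argument "targets" is a list of rows, each an object with "gripper": the closure in counts, from 0 (fully open) to 255 (shut); "linear": the shift along the tool's x, y, z in mm, a list of three; "rot": the turn, a rotation vector about the tool's x, y, z in degrees, a list of three. In form: [{"gripper": gripper, "linear": [tx, ty, tz], "rot": [wx, wy, wz]}, ...]. A call has 1 to 10 rows; each row is the pose to reach, as a shift and turn from the pose commanded when the call began, along the tool's axes at that moment; what a row does not reach only later rows make up. A row lasts 1/12 s, in which the tool goes at most 41.7 mm and 7.16 degrees, less where a joint would pass 70% of its speed; a pose out of reach is approached as far as the arm can. A call with a gripper value outside its range is refused whole. The fingers move at their own pace and stop on an object; the grip force is fixed at half the most. Time passes only in rows, so rows that repeat a pose let the fingers close. It gives the time, the measured TCP pose, the force, the opening and the grip force at its end, in the units of the state.
- robot.read_state(): the state, without advancing time (a new reading comes with each control period).
- robot.camera(name): name is "scene" or "side" or "wrist"; returns the picture (480x640x3 uint8, red, green, blue); there is no depth.
- robot.camera_model(name): a dict with "fov_y" (degrees; the focal length in pixels is half the picture's height over the tangent of half this angle, whatever the lens; pixels are square), "cx", "cy" (the principal point, pixels), "k1" (the pictures are not rectified: a ray, as slopes to the right and down, at radius r is drawn at 1 + k1 r^2 times it, then the intrinsics apply), "R" (3x3) and "t" (3): a world point X has camera coordinates R X + t; the wrist camera has in their place "T_tool_cam" (4x4, takes a point from camera to tool coordinates, whose origin is the TCP and whose axes are the flange's). Camera axes: x right, y down, z forward; pixel columns grow to the right and rows downward; lengths in mm; the calibration is good to about 2 mm. A picture is of the moment at which its call begins: read the wrist's pose just before it. camera_model takes no time and is no camera call.
- robot.hand_in(): hands the job in; it is judged then, once.
The state is a dict: "t": time; "joint_positions": joint angles; "qvel": joint speeds; "joint_efforts": joint torques, N m; "ee_pos": TCP position; "ee_rot": TCP orientation; "force": force on the tool from outside, world axes, zero at the start; "ft_torque": the same for the moment, N m; "grip_width": opening from 0.0 (shut) to 1.0 (fully open); "finger_force": force on a finger pad.
Only numpy, scipy, OpenCV 4.12 (cv2) and the standard library are available. Lean on these libraries where they do the work, as an engineer would, in place of code of your own. Each camera call takes 0.05 s, during which the arm holds its last target. There are 200 camera calls.

## Working session

There is one attempt and no reset: what is moved stays moved. The work goes in short steps, Python scripts to look and compute and a tool call to move; the robot and the scene stay as the last step left them, time stands still between calls to the robot, and variables do not carry over. Pictures are saved under pics/ and viewed, at most 10 in all, crops included, and the job is handed in when it is done.

Besides the shell and the picture viewer there is one more tool, called as name(argument=value, ...), one argument or row to a line, values as JSON. play_rows: Moves the arm, as the interface text tells. Its arguments: {"type":"object","properties":{"targets":{"type":"array"}},"required":["targets"]}

```bash
mkdir -p pics
python3 - <<'E'
from cell import robot
import cv2
s=robot.read_state(); print(s)
for n in("scene","side"):
    cv2.imwrite(f"pics/{n}0.png",robot.camera(n)[:,:,::-1]); print(n,robot.camera_model(n))
print(robot.camera_model("wrist"))
E
```

```text
{'t': 0.0, 'joint_positions': array([-1.4284749 ,  0.4267262 ,  0.07383387,  1.60661649, -0.03409662,
        1.1108441 , -0.06710215]), 'qvel': array([ 1.74552183e-03,  5.32537113e-05,  6.39804304e-05, -1.37767131e-04,
       -3.49440454e-04,  1.55228818e-04, -2.05777415e-03]), 'joint_efforts': array([-9.51090842e-04, -9.49836016e+01,  3.76029655e+00, -4.63521409e+01,
        1.91778241e-02,  1.01569091e-02,  3.30984017e-05]), 'ee_pos': array([194.14316634, 646.27175618, 404.00963771]), 'ee_rot': array([-5.02654633e-05,  1.45401951e-01,  9.89372441e-01, -6.65754623e-04]), 'force': array([0.71100333, 0.37800967, 0.29254848]), 'ft_torque': array([ 0.01751225,  0.00980993, -0.00523227]), 'finger_force': 0.0, 'grip_width': 1.0017116510820703}
scene {'fov_y': 51.75684118003448, 'cx': 325.2251954254832, 'cy': 234.7094791950838, 'k1': 0.0090117964861849, 'R': array([[ 0.1516572 ,  0.98834148, -0.01346167],
       [ 0.86345439, -0.1390979 , -0.48486936],
       [-0.48108899,  0.06191039, -0.87448298]]), 't': array([ -21.19501596, -454.74612312, 1608.6622815 ])}
side {'fov_y': 51.023418586394065, 'cx': 324.06259757482906, 'cy': 237.01259823368304, 'k1': -0.09958373526734564, 'R': array([[ 0.98675008, -0.16044034, -0.02414898],
       [-0.11356695, -0.57669409, -0.8090281 ],
       [ 0.11587417,  0.80105107, -0.58727367]]), 't': array([-580.15662771,   94.34377506, 1390.00985805])}
{'fov_y': 63.03384348916168, 'cx': 322.7803002261647, 'cy': 233.92204227133502, 'k1': -0.07450530893199844, 'T_tool_cam': array([[ 1.05011773e-03, -9.55231975e-01, -2.95855999e-01,
         7.49365605e+01],
       [ 9.99999334e-01,  1.14473701e-03, -1.46599565e-04,
         1.20030113e+00],
       [ 4.78713903e-04, -2.95855648e-01,  9.55232540e-01,
         3.21970808e+01],
       [ 0.00000000e+00,  0.00000000e+00,  0.00000000e+00,
         1.00000000e+00]])}
```

View pics/scene0.png

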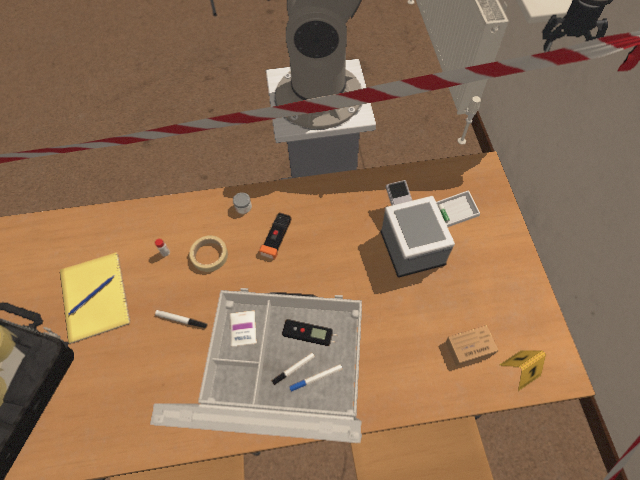

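View pics/side0.png

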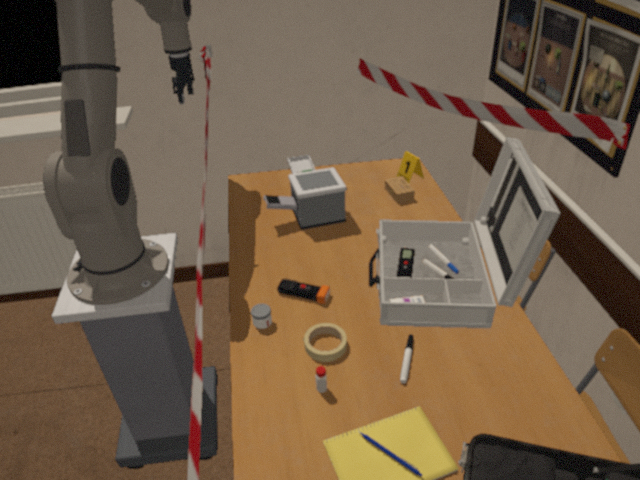

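The pad shows in the scene view at about (399,188), the battery (green) at (445,215) and the lid corners around (385..450, 200..250). A barrier tape also crosses both views. I'll measure the pad, lid and tape, and view zoomed crops.

```bash
cat > h.py <<'E'
import numpy as np, cv2
from cell import robot
def ray(name,uv):
    m=robot.camera_model(name); f=240/np.tan(np.radians(m['fov_y']/2))
    d=(np.array(uv,float)-[m['cx'],m['cy']])/f; p=d.copy()
    for _ in range(20): p=d/(1+m['k1']*(p@p))
    v=np.array([p[0],p[1],1.])
    if name=='wrist':
        from scipy.spatial.transform import Rotation as Rn
        s=robot.read_state(); w,x,y,z=s['ee_rot']; R=Rn.from_quat([x,y,z,w]).as_matrix(); T=m['T_tool_cam']
        c=R@T[:3,3]+s['ee_pos']; v=R@T[:3,:3]@v
    else: c=-m['R'].T@m['t']; v=m['R'].T@v
    return c,v/np.linalg.norm(v)
def plane(name,uv,z):
    c,v=ray(name,uv); return c+v*(z-c[2])/v[2]
def tri(a,b):
    (c,v),(d,w)=a,b
    s=np.linalg.lstsq(np.c_[v,-w],d-c,rcond=None)[0]; p,q=c+s[0]*v,d+s[1]*w
    return (p+q)/2,np.linalg.norm(p-q)
E
python3 - <<'E'
from h import *
a=cv2.imread('pics/scene0.png')[160:290,360:500]; b=cv2.imread('pics/side0.png')[145:235,250:360]
cv2.imwrite('pics/c.png',np.hstack([cv2.resize(a,(430,400),interpolation=2),cv2.resize(b,(367,300),interpolation=2)][:1]+[cv2.copyMakeBorder(cv2.resize(b,(366,300),interpolation=2),0,100,0,0,0)]))
# tape: plane through side tape line, intersect scene rays
c,v1=ray('side',(205,80)); _,v2=ray('side',(197,400)); n=np.cross(v1,v2)
for uv in[(100,148),(250,116),(420,88),(520,67),(600,48)]:
    d,w=ray('scene',uv); print('tape',uv,(d+w*(n@(c-d))/(n@w)).round())
print('post top',plane('scene',(476,100),0).round(),'pad',plane('scene',(399,188),87).round(), 'lidcorners',[plane('scene',p,126).round() for p in[(384,209),(436,198),(452,240),(397,252)]])
for n,uv,z in[('torch',(275,236),30),('vial',(160,243),62),('jar',(241,200),42),('tape',(208,254),25)]: print(n,plane('scene',uv,z).round())
E
```

```text
tape (100, 148) [ 279. -603.  191.]
tape (250, 116) [ 279. -211.  239.]
tape (420, 88) [272. 229. 256.]
tape (520, 67) [271. 484. 285.]
tape (600, 48) [273. 680. 316.]
post top [106. 494.   0.] pad [455. 152.  87.] lidcorners [array([537.,  90., 126.]), array([526., 228., 126.]), array([650., 234., 126.]), array([661.,  96., 126.])]
torch [ 516. -193.   30.]
vial [ 508. -488.   62.]
jar [ 395. -274.   42.]
tape [ 539. -373.   25.]
```

View pics/c.png

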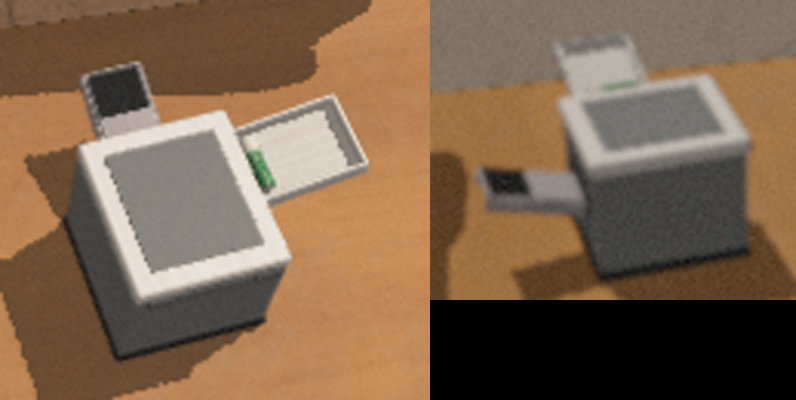

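The crop shows the black pad with corners at about (388,185), (406,181), (410,196), (392,199) in scene pixels. The lid corners are near (386,209), (433,197), (454,244), (405,258), and the green battery lies against the lid's +y edge. The barrier tape runs at x≈275, z≈190–320, so I must cross above it. I'll refine the pad position now.

```bash
cat >> h.py <<'E'
from scipy.spatial.transform import Rotation as Rn
def go(p,psi=None):
    s=robot.read_state(); w,x,y,z=s['ee_rot']; R=Rn.from_quat([x,y,z,w]).as_matrix()
    print('lin',(R.T@(np.array(p)-s['ee_pos'])).round(1))
    if psi is not None:
        c,n=np.cos(psi),np.sin(psi); D=np.array([[-c,-n,0],[-n,c,0],[0,0,-1]])
        print('rot',np.degrees(Rn.from_matrix(R.T@D).as_rotvec()).round(1))
E
python3 - <<'E'
from h import *
def blob(f,box,th):
    im=cv2.imread(f).max(2); x0,y0,x1,y1=box
    m=(im[y0:y1,x0:x1]<th).astype(np.uint8); n,l,st,c=cv2.connectedComponentsWithStats(m)
    i=1+st[1:,4].argmax(); print(f,st[i],c[i]+[x0,y0]); return c[i]+[x0,y0]
a=blob('pics/scene0.png',(380,174,414,204),70); b=blob('pics/side0.png',(262,190,290,212),70)
print(plane('scene',a,87),plane('side',b,87),tri(ray('scene',a),ray('side',b)))
print([plane('scene',p,126).round() for p in[(386,209),(433,196.5),(454.5,244),(405.5,258)]])
go([194,646,570]); go([455,152,570],0.06)
E
```

```text
pics/scene0.png [  9   8  19  16 214] [398.02336449 189.56074766]
pics/side0.png [ 5  6 12  7 66] [272.36363636 199.31818182]
[459.92512844 148.60400143  87.        ] [456.55575366 148.28811593  87.        ] (array([457.46956148, 149.68760853,  85.21128875]), np.float64(2.357438108290621))
[array([538.,  95., 126.]), array([520., 221., 126.]), array([662., 237., 126.]), array([680., 112., 126.])]
lin [   0.    -0.5 -165.9]
lin [-392.1 -398.5 -165.4]
rot [ -0.1  -0.  -20.2]
```

play_rows(
  targets=[
    {"gripper": 255,"linear": [0,0,-40],"rot": [0,0,0]},
    {"gripper": 255,"linear": [0,0,-80],"rot": [0,0,0]},
    {"gripper": 255,"linear": [0,0,-120],"rot": [0,0,-6]},
    {"gripper": 255,"linear": [0,0,-160],"rot": [0,0,-12]},
    {"gripper": 255,"linear": [0,0,-180],"rot": [0,0,-18]},
    {"gripper": 255,"linear": [0,0,-180],"rot": [0,0,-24]},
    {"gripper": 255,"linear": [0,0,-180],"rot": [0,0,-24]},
    {"gripper": 255,"linear": [0,0,-180],"rot": [0,0,-24]},
  ],
)

```text
t: 0.77
ee_pos: [194.3, 646.4, 583.9]
ee_rot: [-0.0, -0.062, 0.998, -0.001]
force: [0.1, 0.7, -0.0]
grip_width: 0.001
finger_force: 0.0
```

```bash
python3 -c "
from h import *
s=robot.read_state();print(s['t'],s['ee_pos'],s['grip_width'],s['force']);go([455,149,570],0.13)"
```

```text
0.7667 [194.27642697 646.35219007 583.8527934 ] 0.0012180366189568327 [ 0.1415704   0.72527572 -0.03443203]
lin [-197.4 -525.7   14.3]
rot [-0.1 -0.  -0.4]
```

play_rows(
  targets=[
    {"gripper": 255,"linear": [-12,-32,0],"rot": [0,0,0]},
    {"gripper": 255,"linear": [-24,-64,0],"rot": [0,0,0]},
    {"gripper": 255,"linear": [-36,-96,0],"rot": [0,0,0]},
    {"gripper": 255,"linear": [-48,-128,0],"rot": [0,0,0]},
    {"gripper": 255,"linear": [-60,-160,0],"rot": [0,0,0]},
    {"gripper": 255,"linear": [-72,-192,0],"rot": [0,0,0]},
    {"gripper": 255,"linear": [-84,-224,0],"rot": [0,0,0]},
    {"gripper": 255,"linear": [-96,-256,0],"rot": [0,0,0]},
    {"gripper": 255,"linear": [-108,-288,0],"rot": [0,0,0]},
    {"gripper": 255,"linear": [-120,-320,0],"rot": [0,0,0]},
  ],
)

```text
t: 1.6
ee_pos: [354.2, 342.5, 583.5]
ee_rot: [-0.001, -0.061, 0.998, -0.001]
force: [0.8, 0.7, -0.1]
grip_width: 0.001
finger_force: 0.0
```

play_rows(
  targets=[
    {"gripper": 255,"linear": [-12,-32,0],"rot": [0,0,0]},
    {"gripper": 255,"linear": [-24,-64,0],"rot": [0,0,0]},
    {"gripper": 255,"linear": [-36,-96,0],"rot": [0,0,0]},
    {"gripper": 255,"linear": [-48,-128,0],"rot": [0,0,0]},
    {"gripper": 255,"linear": [-60,-160,0],"rot": [0,0,0]},
    {"gripper": 255,"linear": [-68,-185,0],"rot": [0,0,0]},
    {"gripper": 255,"linear": [-75,-204,0],"rot": [0,0,0]},
    {"gripper": 255,"linear": [-75,-204,0],"rot": [0,0,0]},
    {"gripper": 255,"linear": [-75,-204,0],"rot": [0,0,0]},
    {"gripper": 255,"linear": [-75,-204,0],"rot": [0,0,0]},
  ],
)

```text
t: 2.43
ee_pos: [453.7, 152.1, 584.0]
ee_rot: [-0.001, -0.063, 0.998, -0.0]
force: [-0.7, 0.1, -0.1]
grip_width: 0.0
finger_force: 0.0
```

Run:
```python
from h import *
s=robot.read_state();print(s['t'],s['ee_pos'],s['joint_positions'],s['force']);go([455,149,330],0.13)
im=robot.camera('wrist')[:,:,::-1]; cv2.imwrite('pics/w1.png',im)
```

```text
2.4333 [453.68352564 152.07944648 583.96543621] [-0.88430746 -0.0462916   0.413274    1.79059403  0.01882735  1.3948096
  1.22156234] [-0.70553383  0.06830899 -0.14680997]
lin [ -1.3  -3.1 254. ]
rot [-0.  -0.1 -0.3]
```

View pics/w1.png

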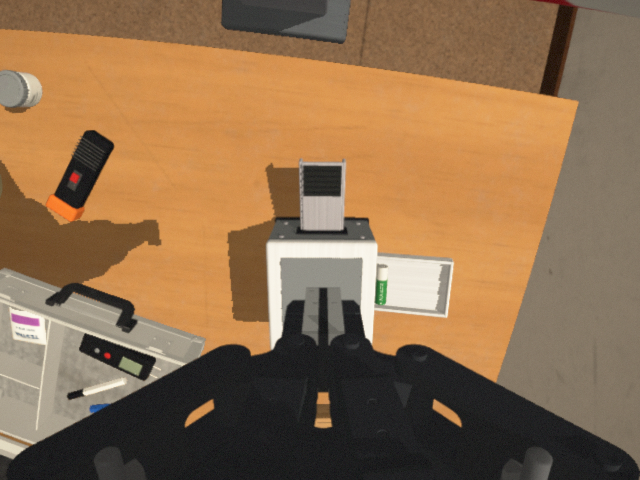

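The wrist view shows the pad centred near (321,181), the lid below it, the battery at (381,285), and everything aligned with the bin.

Run:
```python
from h import *
im=cv2.imread('pics/w1.png').max(2)[155:205,296:350]
m=(im<60).astype(np.uint8); n,l,st,c=cv2.connectedComponentsWithStats(m); i=1+st[1:,4].argmax(); x,y,w,h,_=st[i]
print(st[i],c[i]+[296,155])
for uv in [(c[i]+[296,155]),(296+x,155+y+h),(296+x+w,155+y+h),(296+x,155+y),(296+x+w,155+y)]: print(plane('wrist',uv,87).round(1))
for uv in [(268,241),(377,241)]: print('lid',plane('wrist',uv,126).round(1))
```

```text
[   8   11   37   30 1030] [321.68252427 180.33980583]
[455.5 151.8  87. ]
[477.1 133.   87. ]
[471.4 177.4  87. ]
[441.2 128.9  87. ]
[435.7 172.3  87. ]
lid [526.3  98.9 126. ]
lid [510.4 222.9 126. ]
```

play_rows(
  targets=[
    {"gripper": 255,"linear": [0,0,38],"rot": [0,0,0]},
    {"gripper": 255,"linear": [0,0,76],"rot": [0,0,0]},
    {"gripper": 255,"linear": [0,0,114],"rot": [0,0,0]},
    {"gripper": 255,"linear": [0,0,152],"rot": [0,0,0]},
    {"gripper": 255,"linear": [0,0,190],"rot": [0,0,0]},
    {"gripper": 255,"linear": [0,0,228],"rot": [0,0,0]},
    {"gripper": 255,"linear": [0,0,260],"rot": [0,0,0]},
    {"gripper": 255,"linear": [0,0,285],"rot": [0,0,0]},
    {"gripper": 255,"linear": [0,0,295],"rot": [0,0,0]},
    {"gripper": 255,"linear": [0,0,295],"rot": [0,0,0]},
  ],
)

```text
t: 3.32
ee_pos: [453.1, 151.9, 287.8]
ee_rot: [-0.002, -0.064, 0.998, -0.001]
force: [-0.5, -0.6, 0.5]
grip_width: -0.002
finger_force: 0.0
```

Run:
```python
from h import *
s=robot.read_state();print(s['t'],s['ee_pos'],s['force'])
im=robot.camera('wrist')[:,:,::-1]; cv2.imwrite('pics/w2.png',im)
```

```text
3.3167 [453.1302171  151.8669435  287.77916129] [-0.46905529 -0.63580988  0.49135931]
```

View pics/w2.png

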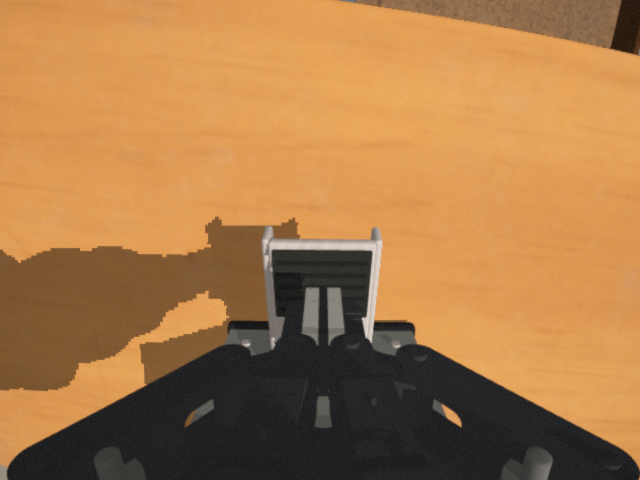

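The closed fingertips at (322,290) are centred laterally above the pad. I'll descend and press smoothly.

play_rows(
  targets=[
    {"gripper": 255,"linear": [0,0,6],"rot": [0,0,0]},
    {"gripper": 255,"linear": [0,0,12],"rot": [0,0,0]},
    {"gripper": 255,"linear": [0,0,17],"rot": [0,0,0]},
    {"gripper": 255,"linear": [0,0,21],"rot": [0,0,0]},
    {"gripper": 255,"linear": [0,0,25],"rot": [0,0,0]},
    {"gripper": 255,"linear": [0,0,27],"rot": [0,0,0]},
    {"gripper": 255,"linear": [0,0,29],"rot": [0,0,0]},
    {"gripper": 255,"linear": [0,0,31],"rot": [0,0,0]},
    {"gripper": 255,"linear": [0,0,33],"rot": [0,0,0]},
    {"gripper": 255,"linear": [0,0,36],"rot": [0,0,0]},
  ],
)

```text
t: 4.2
ee_pos: [454.0, 151.4, 253.8]
ee_rot: [-0.0, -0.063, 0.998, 0.0]
force: [-2.4, -0.7, 4.9]
grip_width: 0.003
finger_force: 2.4
```

play_rows(
  targets=[
    {"gripper": 255,"linear": [0,0,3],"rot": [0,0,0]},
    {"gripper": 255,"linear": [0,0,6],"rot": [0,0,0]},
    {"gripper": 255,"linear": [0,0,9],"rot": [0,0,0]},
    {"gripper": 255,"linear": [0,0,12],"rot": [0,0,0]},
    {"gripper": 255,"linear": [0,0,15],"rot": [0,0,0]},
    {"gripper": 255,"linear": [0,0,18],"rot": [0,0,0]},
    {"gripper": 255,"linear": [0,0,20],"rot": [0,0,0]},
    {"gripper": 255,"linear": [0,0,22],"rot": [0,0,0]},
    {"gripper": 255,"linear": [0,0,24],"rot": [0,0,0]},
    {"gripper": 255,"linear": [0,0,24],"rot": [0,0,0]},
  ],
)

```text
t: 5.03
ee_pos: [454.2, 151.4, 229.5]
ee_rot: [0.0, -0.063, 0.998, -0.0]
force: [0.9, -0.1, 2.0]
grip_width: -0.002
finger_force: 1.0
```

play_rows(
  targets=[
    {"gripper": 255,"linear": [0,0,2],"rot": [0,0,0]},
    {"gripper": 255,"linear": [0,0,4],"rot": [0,0,0]},
    {"gripper": 255,"linear": [0,0,5],"rot": [0,0,0]},
    {"gripper": 255,"linear": [0,0,6],"rot": [0,0,0]},
    {"gripper": 255,"linear": [0,0,6],"rot": [0,0,0]},
  ],
)

```text
t: 5.45
ee_pos: [454.3, 151.4, 224.1]
ee_rot: [0.0, -0.063, 0.998, 0.0]
force: [-2.6, -0.9, 17.1]
grip_width: 0.001
finger_force: 8.4
```

play_rows(
  targets=[
    {"gripper": 255,"linear": [0,0,1],"rot": [0,0,0]},
    {"gripper": 255,"linear": [0,0,2],"rot": [0,0,0]},
    {"gripper": 255,"linear": [0,0,2],"rot": [0,0,0]},
  ],
)

```text
t: 5.7
ee_pos: [454.5, 151.3, 223.3]
ee_rot: [0.0, -0.063, 0.998, 0.001]
force: [-12.8, -4.8, 54.5]
grip_width: -0.003
finger_force: 27.8
```

At the stop; I'll ease off slightly and look.

play_rows(
  targets=[
    {"gripper": 255,"linear": [0,0,-1.5],"rot": [0,0,0]},
    {"gripper": 255,"linear": [0,0,-1.5],"rot": [0,0,0]},
    {"gripper": 255,"linear": [0,0,-1.5],"rot": [0,0,0]},
    {"gripper": 255,"linear": [0,0,-1.5],"rot": [0,0,0]},
    {"gripper": 255,"linear": [0,0,-1.5],"rot": [0,0,0]},
  ],
)

```text
t: 6.12
ee_pos: [454.3, 151.3, 223.9]
ee_rot: [0.0, -0.063, 0.998, 0.0]
force: [-4.8, -1.2, 22.9]
grip_width: 0.0
finger_force: 11.7
```

Run:
```python
from h import *
a=robot.camera('scene')[130:290,350:510,::-1]; b=robot.camera('side')[120:240,240:380,::-1]
cv2.imwrite('pics/o1.png',np.hstack([cv2.resize(a,(400,400),interpolation=2),cv2.resize(b,(400,343),interpolation=2)] if 0 else [cv2.resize(a,(400,400),interpolation=2),cv2.copyMakeBorder(cv2.resize(b,(400,343),interpolation=2),0,57,0,0,0)]))
```

```text
(no output)
```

View pics/o1.png

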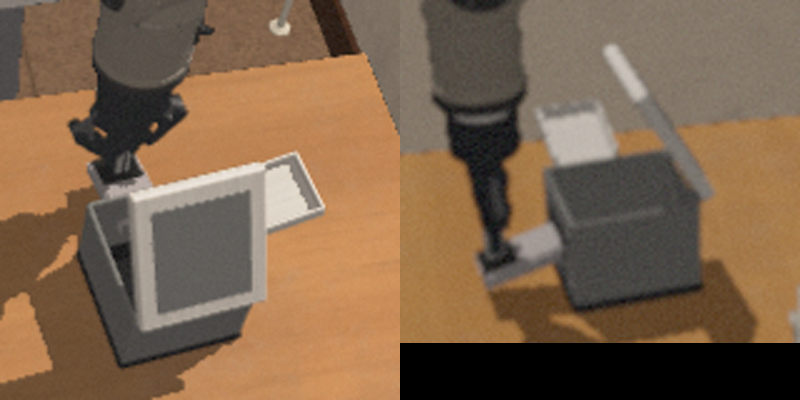

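The lid stands wide open (lever fully down) and the ramp is empty in both views, so the battery has rolled in. I'll let the lever up slowly.

play_rows(
  targets=[
    {"gripper": 255,"linear": [0,0,-1.2],"rot": [0,0,0]},
    {"gripper": 255,"linear": [0,0,-2.4],"rot": [0,0,0]},
    {"gripper": 255,"linear": [0,0,-3.6],"rot": [0,0,0]},
    {"gripper": 255,"linear": [0,0,-4.8],"rot": [0,0,0]},
    {"gripper": 255,"linear": [0,0,-6],"rot": [0,0,0]},
    {"gripper": 255,"linear": [0,0,-7.2],"rot": [0,0,0]},
    {"gripper": 255,"linear": [0,0,-8.4],"rot": [0,0,0]},
    {"gripper": 255,"linear": [0,0,-9.6],"rot": [0,0,0]},
    {"gripper": 255,"linear": [0,0,-10.8],"rot": [0,0,0]},
    {"gripper": 255,"linear": [0,0,-12],"rot": [0,0,0]},
  ],
)

```text
t: 7.05
ee_pos: [453.9, 151.3, 235.3]
ee_rot: [-0.0, -0.063, 0.998, -0.0]
force: [-1.9, -1.3, 2.6]
grip_width: 0.002
finger_force: 1.5
```

play_rows(
  targets=[
    {"gripper": 255,"linear": [0,0,-1.2],"rot": [0,0,0]},
    {"gripper": 255,"linear": [0,0,-2.4],"rot": [0,0,0]},
    {"gripper": 255,"linear": [0,0,-3.6],"rot": [0,0,0]},
    {"gripper": 255,"linear": [0,0,-4.8],"rot": [0,0,0]},
    {"gripper": 255,"linear": [0,0,-6],"rot": [0,0,0]},
    {"gripper": 255,"linear": [0,0,-7.2],"rot": [0,0,0]},
    {"gripper": 255,"linear": [0,0,-8.4],"rot": [0,0,0]},
    {"gripper": 255,"linear": [0,0,-9.6],"rot": [0,0,0]},
    {"gripper": 255,"linear": [0,0,-10.8],"rot": [0,0,0]},
    {"gripper": 255,"linear": [0,0,-12],"rot": [0,0,0]},
  ],
)

```text
t: 7.88
ee_pos: [454.2, 151.4, 247.4]
ee_rot: [0.0, -0.063, 0.998, 0.0]
force: [0.0, -1.3, 3.7]
grip_width: 0.001
finger_force: 1.7
```

play_rows(
  targets=[
    {"gripper": 255,"linear": [0,0,-0.8],"rot": [0,0,0]},
    {"gripper": 255,"linear": [0,0,-1.6],"rot": [0,0,0]},
    {"gripper": 255,"linear": [0,0,-2.4],"rot": [0,0,0]},
    {"gripper": 255,"linear": [0,0,-3.2],"rot": [0,0,0]},
    {"gripper": 255,"linear": [0,0,-4],"rot": [0,0,0]},
    {"gripper": 255,"linear": [0,0,-4.8],"rot": [0,0,0]},
    {"gripper": 255,"linear": [0,0,-5.6],"rot": [0,0,0]},
    {"gripper": 255,"linear": [0,0,-6.4],"rot": [0,0,0]},
    {"gripper": 255,"linear": [0,0,-7.2],"rot": [0,0,0]},
    {"gripper": 255,"linear": [0,0,-8],"rot": [0,0,0]},
  ],
)

```text
t: 8.72
ee_pos: [454.0, 151.4, 255.3]
ee_rot: [0.0, -0.063, 0.998, 0.0]
force: [3.2, 0.3, 3.0]
grip_width: 0.002
finger_force: 1.9
```

play_rows(
  targets=[
    {"gripper": 255,"linear": [0,0,-0.5],"rot": [0,0,0]},
    {"gripper": 255,"linear": [0,0,-1],"rot": [0,0,0]},
    {"gripper": 255,"linear": [0,0,-1.5],"rot": [0,0,0]},
    {"gripper": 255,"linear": [0,0,-2],"rot": [0,0,0]},
    {"gripper": 255,"linear": [0,0,-2.5],"rot": [0,0,0]},
    {"gripper": 255,"linear": [0,0,-3],"rot": [0,0,0]},
    {"gripper": 255,"linear": [0,0,-3.5],"rot": [0,0,0]},
    {"gripper": 255,"linear": [0,0,-4],"rot": [0,0,0]},
    {"gripper": 255,"linear": [0,0,-4.5],"rot": [0,0,0]},
    {"gripper": 255,"linear": [0,0,-5],"rot": [0,0,0]},
  ],
)

```text
t: 9.55
ee_pos: [454.0, 151.3, 260.3]
ee_rot: [-0.0, -0.063, 0.998, -0.0]
force: [3.1, -0.3, 2.6]
grip_width: -0.0
finger_force: 2.0
```

Still in contact; continuing slowly.

play_rows(
  targets=[
    {"gripper": 255,"linear": [0,0,-0.4],"rot": [0,0,0]},
    {"gripper": 255,"linear": [0,0,-0.8],"rot": [0,0,0]},
    {"gripper": 255,"linear": [0,0,-1.2],"rot": [0,0,0]},
    {"gripper": 255,"linear": [0,0,-1.6],"rot": [0,0,0]},
    {"gripper": 255,"linear": [0,0,-2],"rot": [0,0,0]},
    {"gripper": 255,"linear": [0,0,-2.4],"rot": [0,0,0]},
    {"gripper": 255,"linear": [0,0,-2.8],"rot": [0,0,0]},
    {"gripper": 255,"linear": [0,0,-3.2],"rot": [0,0,0]},
    {"gripper": 255,"linear": [0,0,-3.6],"rot": [0,0,0]},
    {"gripper": 255,"linear": [0,0,-4],"rot": [0,0,0]},
  ],
)

```text
t: 10.38
ee_pos: [453.7, 151.3, 264.0]
ee_rot: [-0.0, -0.063, 0.998, -0.0]
force: [-0.3, 0.2, -0.1]
grip_width: -0.005
finger_force: 0.0
```

play_rows(
  targets=[
    {"gripper": 255,"linear": [0,0,-0.4],"rot": [0,0,0]},
    {"gripper": 255,"linear": [0,0,-0.8],"rot": [0,0,0]},
    {"gripper": 255,"linear": [0,0,-1.2],"rot": [0,0,0]},
    {"gripper": 255,"linear": [0,0,-1.6],"rot": [0,0,0]},
    {"gripper": 255,"linear": [0,0,-2],"rot": [0,0,0]},
    {"gripper": 255,"linear": [0,0,-2.4],"rot": [0,0,0]},
    {"gripper": 255,"linear": [0,0,-2.8],"rot": [0,0,0]},
    {"gripper": 255,"linear": [0,0,-3.2],"rot": [0,0,0]},
    {"gripper": 255,"linear": [0,0,-3.6],"rot": [0,0,0]},
    {"gripper": 255,"linear": [0,0,-4],"rot": [0,0,0]},
  ],
)

```text
t: 11.22
ee_pos: [454.0, 151.4, 268.2]
ee_rot: [-0.0, -0.063, 0.998, -0.0]
force: [0.4, 0.5, -1.0]
grip_width: 0.002
finger_force: 0.0
```

Contact was lost between z 260 and 264, which is the lever's rest height. I'll retract well clear and check.

play_rows(
  targets=[
    {"gripper": 255,"linear": [0,0,-10],"rot": [0,0,0]},
    {"gripper": 255,"linear": [0,0,-35],"rot": [0,0,0]},
    {"gripper": 255,"linear": [0,0,-70],"rot": [0,0,0]},
    {"gripper": 255,"linear": [0,0,-105],"rot": [0,0,0]},
    {"gripper": 255,"linear": [0,0,-140],"rot": [0,0,0]},
    {"gripper": 255,"linear": [0,0,-175],"rot": [0,0,0]},
    {"gripper": 255,"linear": [0,0,-210],"rot": [0,0,0]},
    {"gripper": 255,"linear": [0,0,-230],"rot": [0,0,0]},
    {"gripper": 255,"linear": [0,0,-230],"rot": [0,0,0]},
    {"gripper": 255,"linear": [0,0,-230],"rot": [0,0,0]},
  ],
)

```text
t: 12.05
ee_pos: [453.9, 151.0, 499.8]
ee_rot: [0.001, -0.063, 0.998, 0.001]
force: [-0.4, -0.9, -0.4]
grip_width: -0.001
finger_force: 0.0
```

Run:
```python
from h import *
a=robot.camera('wrist')[:,:,::-1]; b=robot.camera('side')[120:240,240:380,::-1]
cv2.imwrite('pics/e1.png',np.hstack([a[100:400,200:500],cv2.resize(b,(350,300),interpolation=2)]))
```

```text
(no output)
```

View pics/e1.png

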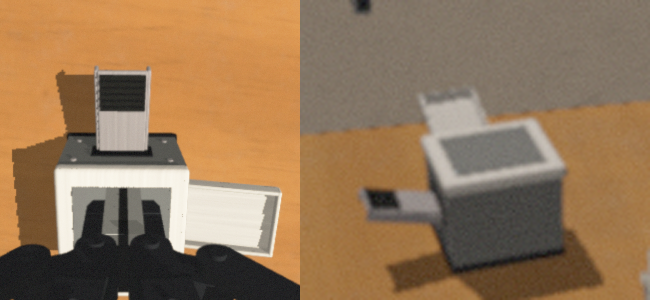

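The lid is shut, the lever is up, the ramp is empty and nothing else has moved. Handing in.

```bash
python3 -c "
from cell import robot
print(robot.hand_in())"
```

```text
the job is handed in; nothing more can be done
None
```

Handed in at about 12 s: the lever was pressed to its stop, the battery rolled off the ramp (which is now empty), and the lid was let down over about 4 s. The last pictures show it shut, with the arm clear.

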